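Fetch the solder spool from behind the bottles

TASK

The spool of solder stands at the back of the wooden rack, hemmed in by two bottles and a jar. First stand all three of these aside on the dark square mat, leaving the spool where it is until they are there; then stand the spool upright in the middle of the small terracotta tile, and only after that put the bottles and the jar back in the rack, each upright on the very cork disc it stood on at the start. Leave the brass glass cutter and the lilac tape alone.

Things in the scene. Friction and masses are not known exactly. Their poses are not given: they have to be found in the camera images.
- rack: fixed beech rack board, 165 (x) x 200 (y) x 10 mm; origin: centre of underside, z up, -x edge toward the robot. Flush cork discs on its top (z = 10 mm), 60 mm across, at (20, 63), (20, -63), (-36, 0) mm in its frame, under bottles and jar (which on which varies), and at (20, 0), under the spool. Fixed stop block behind the spool: x 59 to 73 mm, 70 mm wide, top at z = 54 mm
- mat: fixed black rubber mat, square, 150 x 150 x 4 mm; the side area. Origin at the centre of its underside, x and y along its edges, z up. It and the tile may swap places
- tile: fixed terracotta tile, square, 90 x 90 x 6 mm, where the spool shall go. Origin at the centre of its underside, x and y along its edges, z up
- flux_center (a point): white flux bottle with a red pointed cap, standing; the point is on its axis half-way up its 94 mm height. Round body 38 mm across up to 68 mm above its foot, then the narrow cap; z up; about 0.05 kg
- dropper_center (a point): small brown dropper bottle with a black cap, standing; the point is on its axis half-way up its 102 mm height. Round body 33 mm across up to 70 mm above its foot, then the narrow cap; z up; about 0.07 kg
- jar_center (a point): small glass jar with a closed whitish lid (the lid is fixed), standing; the point is on its axis half-way up its 57 mm height. Round, 54 mm across; z up; about 0.16 kg
- spool_center (a point): spool of silvery solder wire standing on end; the point is on its axis half-way up its 45 mm height. Round, 42 mm across, solid; a loose wire end stands out on one side but does not matter; z up; about 0.18 kg
- cutter_center (a point): bystander: glass cutter with a brass barrel, 126 mm long (along y), 14 mm thick, lying; the point is its centre. Leave alone
- ring_center (a point): bystander: roll of lilac masking tape, 65 mm across, 18 mm high, lying flat; the point is its centre. Leave alone

How it is judged:
On the way, in this order (a step that is already met when the one before it is completed fails the run):
1. both bottles and the jar stand upright on the mat while the spool is still in its place (x of flux_center in the frame of mat between -0.075 and 0.075 m and y of flux_center in the frame of mat between -0.075 and 0.075 m and z of flux_center in the frame of mat between 0.045 and 0.057 m and angle between each of flux_center, dropper_center, jar_center's own z axis and vertical below 0.15 rad and x of dropper_center in the frame of mat between -0.075 and 0.075 m and y of dropper_center in the frame of mat between -0.075 and 0.075 m and z of dropper_center in the frame of mat between 0.049 and 0.061 m and x of jar_center in the frame of mat between -0.075 and 0.075 m and y of jar_center in the frame of mat between -0.075 and 0.075 m and z of jar_center in the frame of mat between 0.0265 and 0.0385 m and distance of spool_center from where it was at the start of the episode below 0.04 m), for 0.2 s.
2. the spool stands on the tile while the others are still on the mat (horizontal distance between spool_center and tile below 0.015 m and height (world z) of spool_center between 0.0235 and 0.0345 m and angle between each of spool_center, flux_center, dropper_center, jar_center's own z axis and vertical below 0.15 rad and x of flux_center in the frame of mat between -0.075 and 0.075 m and y of flux_center in the frame of mat between -0.075 and 0.075 m and z of flux_center in the frame of mat between 0.045 and 0.057 m and x of dropper_center in the frame of mat between -0.075 and 0.075 m and y of dropper_center in the frame of mat between -0.075 and 0.075 m and z of dropper_center in the frame of mat between 0.049 and 0.061 m and x of jar_center in the frame of mat between -0.075 and 0.075 m and y of jar_center in the frame of mat between -0.075 and 0.075 m and z of jar_center in the frame of mat between 0.0265 and 0.0385 m), for 0.2 s.
At the end, for the whole second after the job is handed in: The spool stands upright on the tile, its axis within 15 mm of the tile's centre; both bottles and the jar stand upright in the rack, each within 15 mm of where it stood at the start; all are released and at rest (horizontal distance between spool_center and tile below 0.015 m and height (world z) of spool_center between 0.0235 and 0.0345 m and angle between each of spool_center, flux_center, dropper_center, jar_center's own z axis and vertical below 0.15 rad and distance of each of flux_center, dropper_center, jar_center from where it was at the start of the episode below 0.015 m and linear speed of each of flux, dropper, jar, spool below 0.02 m/s and angular speed of each of flux, dropper, jar, spool below 0.3 rad/s); the robot touches nothing.
It fails at once if the glass cutter is moved more than 30 mm (distance of cutter_center from where it was at the start of the episode above 0.03 m).
It fails at once if the lilac tape is moved more than 30 mm (distance of ring_center from where it was at the start of the episode above 0.03 m).
It also fails if it takes over 141 s, if anything falls off the work surface, if the arm or the gripper's body presses on something with over 40 N, if the wrist force passes 120 N, or if a joint passes its speed limit or range.

ROBOT

A 7-joint arm with a two-finger parallel gripper is mounted at the origin on the work surface; the furniture and walls round the work are solid. World frame = base frame: x ahead of the robot, y to its left, z up, the work surface at z = 0. Lengths are in m, angles in rad, forces in N, time in s.
With the tool pointing down it reaches from about 0.4 to 0.85 m from the base axis. Payload 10.4 kg.
Tool frame: the origin (TCP) lies midway between the tips of the shut fingers; the grasp point (between the pads) lies 19 mm behind it; z points along the fingers, y is the line along which they close (so a half turn about z gives the same grasp; the last joint's range is limited). The gripper opens to 85 mm and grips with 20 to 120 N. Pads are 22 mm wide; open, the fingers measure 114 mm over their backs; the gripper's body (76 mm by 85 mm) begins 54 mm behind the grasp point. The pads swing forward as they close: fully open they stand 13 mm farther back than shut.
Start: joints at [1.277, 0.332, -0.065, 1.46, 0.022, 1.35, -0.088], TCP at [0.167, -0.602, 0.231] pointing down, gripper open.
Joint ranges: [-2.6, 2.6], [-0.5, 2.12], [-1.47, 1.34], [0.16, 2.42], [-1.27, 4.41], [0.06, 2.06], [-2.6, 2.6]. Speed limits (rad/s): [2.22, 2.22, 2.79, 2.79, 3.14, 3.14, 3.14].

INTERFACE

Orientations are given as a unit quaternion [x, y, z, w].
In Python, from workcell import get_obs, camera, camera_params, hand_in gives the robot as it stands.
- The arm moves only by the tool carry_out, never from a script. Its argument "commands" is a list that holds one entry, the list of rows, each a list of 6 numbers: the shift along the tool's x, y, z in units of 40 mm (1.0 is 40 mm), then the turn, a rotation vector about the tool's x, y, z in units of 6 degrees (1.0 is 6 degrees). In form: [[[x, y, z, ax, ay, az], ...]]. A call has 1 to 20 rows; each row shifts and turns the commanded pose from where the row before left it, along the tool's axes as they then stand; what a row does not reach is not made up. A row lasts 1/12 s, in which the tool goes at most 41.7 mm and 7.16 degrees, less where a joint would pass 70% of its speed; a pose out of reach is approached as far as the arm can. A call is refused whole if a number of a shift passes 1 or a number of a turn 1, either way. A call with a gripper value outside its range is refused whole. "hand" is the closure, from -1 (fully open) to 1 (shut), set as the call begins (left out, the last holds). The fingers move at their own pace and stop on an object; "force" is the grip in N (left out, the last holds). Time passes only in rows, so rows that do not move let the fingers close. It gives the time, the measured TCP pose, the force, the opening and the grip force at its end, in the units of the state.
- get_obs(): the state, without advancing time (a new reading comes with each control period).
- camera(name): name is "scene" or "top"; returns the picture (400x640x3 uint8, red, green, blue); there is no depth.
- camera_params(name): a dict with "mtx" (3x3 intrinsics, pixels), "R" (3x3) and "t" (3): a world point X has camera coordinates R X + t. Camera axes: x right, y down, z forward; pixel columns grow to the right and rows downward; lengths in m; the calibration is good to about 2 mm. A picture is of the moment at which its call begins. camera_params takes no time and is no camera call.
- hand_in(): hands the job in; it is judged then, once.
The state is a dict: "clock": time; "joint_pos": joint angles; "joint_velocities": joint speeds; "tau": joint torques, N m; "position": TCP position; "ee_rot": TCP orientation; "ft_force": force on the tool from outside, world axes, zero at the start; "torque": the same for the moment, N m; "grip_width": opening from 0.0 (shut) to 1.0 (fully open); "grasp_force": force on a finger pad.
Only numpy, scipy, OpenCV 4.12 (cv2) and the standard library are available. Lean on these libraries where they do the work, as an engineer would, in place of code of your own. Each camera call takes 0.05 s, during which the arm holds its last target. There are 200 camera calls.

## Working session

There is one attempt and no reset: what is moved stays moved. The work goes in short steps, Python scripts to look and compute and a tool call to move; the robot and the scene stay as the last step left them, time stands still between calls to the robot, and variables do not carry over. Pictures are saved under pics/ and viewed, at most 14 in all, crops included, and the job is handed in when it is done.

Besides the shell and the picture viewer there is one more tool, called by a JSON object that holds its "op" and its "data", one argument or row to a line. carry_out: Moves the arm, as the interface text tells. Its arguments: {"type":"object","properties":{"commands":{"type":"array"},"hand":{"type":"number"},"force":{"type":"number"}},"required":["commands"]}

```bash
mkdir -p pics
python3 - <<'E'
from workcell import *
import cv2
for n in("scene","top"):
    cv2.imwrite(f"pics/{n}0.png",camera(n)[:,:,::-1]); p=camera_params(n); print(n,p["mtx"].round(1).tolist(),(-p["R"].T@p["t"]).round(3),p["R"].round(3).tolist())
o=get_obs(); print({k:o[k] for k in("clock","position","ee_rot","grip_width")})
E
```

```text
scene [[377.1, 0.0, 314.5], [0.0, 377.1, 207.0], [0.0, 0.0, 1.0]] [ 0.139 -0.488  0.757] [[0.77, -0.637, 0.016], [-0.467, -0.581, -0.667], [0.434, 0.506, -0.745]]
top [[453.3, 0.0, 329.8], [0.0, 453.3, 196.6], [0.0, 0.0, 1.0]] [ 0.44  -0.013  1.3  ] [[0.002, -1.0, -0.005], [-0.997, -0.001, -0.072], [0.072, 0.005, -0.997]]
{'clock': 0.1, 'position': array([ 0.16707638, -0.60191728,  0.2306046 ]), 'ee_rot': array([ 9.90848241e-01,  1.34979158e-01, -1.14718233e-04, -6.13791072e-04]), 'grip_width': 1.0006814601325145}
```

View pics/scene0.png

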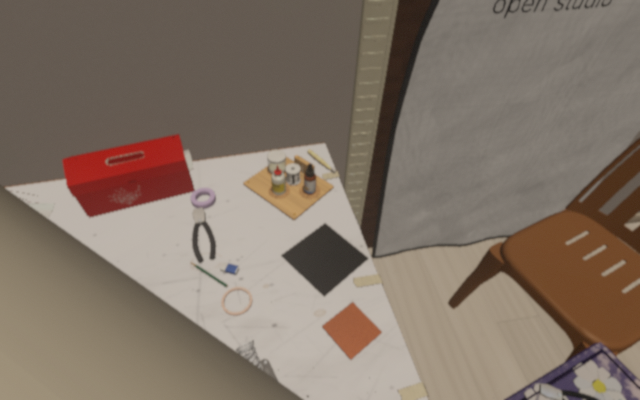

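View pics/top0.png

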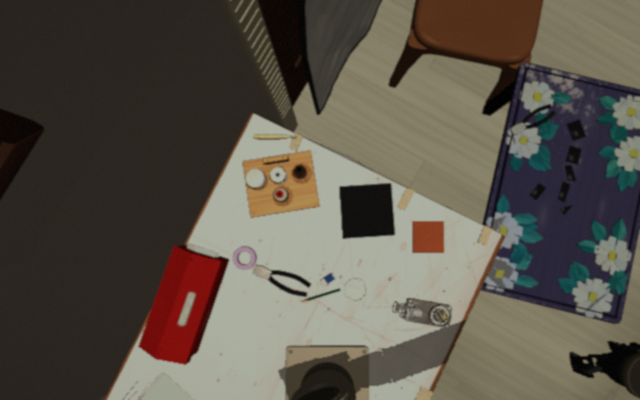

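```bash
cat > h.py <<'E'
import numpy as np, cv2
from workcell import *
def ray(n,uv,z):
    p=camera_params(n); uv=np.atleast_2d(np.float64(uv))
    d=np.c_[uv,np.ones(len(uv))]@np.linalg.inv(p["mtx"]).T@p["R"]; c=-p["R"].T@p["t"]
    return c+d*((z-c[2])/d[:,2])[:,None]
def proj(n,X):
    p=camera_params(n); q=(np.atleast_2d(X)@p["R"].T+p["t"])@p["mtx"].T; return q[:,:2]/q[:,2:]
def quad(n,mask,z,win):
    m=np.zeros(mask.shape,np.uint8); x0,y0,x1,y1=win; m[y0:y1,x0:x1]=mask[y0:y1,x0:x1]
    c=max(cv2.findContours(m,cv2.RETR_EXTERNAL,cv2.CHAIN_APPROX_NONE)[0],key=cv2.contourArea)[:,0]
    r=cv2.minAreaRect((ray(n,c,z)[:,:2]*1000).astype(np.float32)); return np.round(r[0],1),np.round(r[1],1),round(r[2],1)
def crop(n,img,box,f,name):
    x0,y0,x1,y1=box; cv2.imwrite(name,cv2.resize(img[y0:y1,x0:x1,::-1],None,fx=f,fy=f,interpolation=cv2.INTER_CUBIC))
E
python3 - <<'E'
from h import *
for n,wm,wt,wr in(("top",(330,170,405,250),(405,215,455,260),(235,140,330,225)),("scene",(275,215,375,300),(315,295,390,365),(235,150,345,222))):
    im=camera(n); hsv=cv2.cvtColor(im,cv2.COLOR_RGB2HSV); H,S,V=cv2.split(hsv)
    print(n,"mat",quad(n,((V<70)*255).astype(np.uint8),.004,wm))
    print("tile",quad(n,(((H<14)&(S>130)&(V>110))*255).astype(np.uint8),.006,wt))
    m=((H>8)&(H<25)&(S>80)&(V>120))*255
    print("rack",quad(n,cv2.morphologyEx(m.astype(np.uint8),cv2.MORPH_OPEN,np.ones((3,3))),.01,wr))
    crop(n,im,(235,125,335,225) if n=="top" else (235,140,345,225),7 if n=="scene" else 6,f"pics/{n}_crop.png")
E
```

```text
top mat (array([ 494.9, -111. ]), array([145.5, 145.9]), 3.9)
tile (array([ 420.5, -285. ]), array([82.1, 85.1]), 0.1)
rack (array([571.4, 135.1]), array([163.6, 198.1]), 9.2)
scene mat (array([ 494.6, -115.2]), array([140.9, 140.9]), 4.0)
tile (array([ 419.5, -288.2]), array([84. , 83.8]), 89.8)
rack (array([570.9, 130.2]), array([165. , 197.8]), 9.1)
```

View pics/top_crop.png

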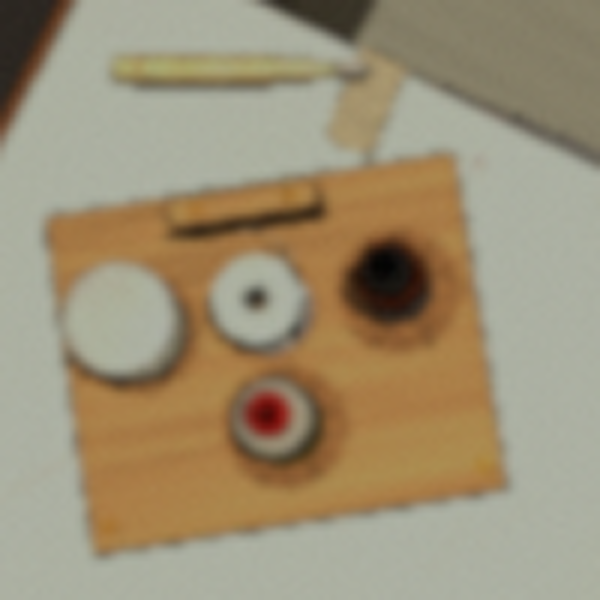

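View pics/scene_crop.png

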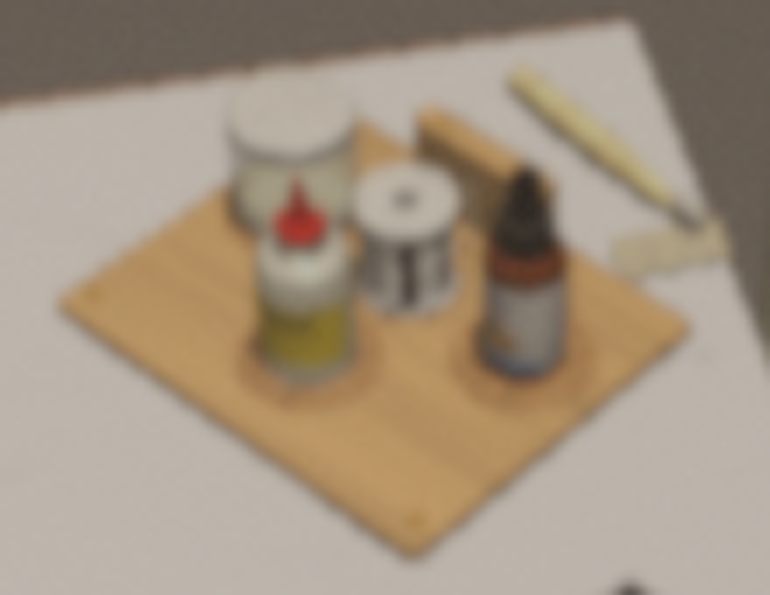

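Top crop: the jar lid is at about (256,178), spool top (278,175), flux cap (280,194) and dropper cap (300,169). The cutter lies behind the block at about (275,136). The scene crop confirms it: flux is in front, the jar is back-left and the dropper is back-right.

```bash
cat >> h.py <<'E'
from scipy.spatial.transform import Rotation as Ro
def go(x,y,z,yaw=None):
    """print moves (tool units) from measured pose to target (m, deg yaw of tool x)"""
    o=get_obs(); R=Ro.from_quat(o["ee_rot"]); M=R.as_matrix(); a=np.degrees(np.arctan2(M[1,0],M[0,0]))
    print("yaw %.2f j1 %.2f j7 %.2f tilt %.2f width %.3f t %.1f"%(a,o["joint_pos"][0],o["joint_pos"][6],np.degrees(np.arccos(-M[2,2])),o["grip_width"],o["clock"]))
    if yaw is None: yaw=a
    print("turn units about tool z",round(-(yaw-a)/6,3)); t=np.radians(yaw)
    T=np.array([[np.cos(t),np.sin(t),0],[np.sin(t),-np.cos(t),0],[0,0,-1]])
    print("shift",((np.array([x,y,z])-o["position"])@T/.04).round(3))
E
python3 - <<'E'
from h import *
P={"jar":((255.8,178.5),(276.7,156.9),.067),"spool":((278,175.3),(293.3,168.6),.055),"flux":((279.7,193.7),(277.4,166),.104),"drop":((299.7,168.7),(310.4,164.6),.112)}
D={"jar":(20,63),"spool":(20,0),"flux":(-36,0),"drop":(20,-63)}
a=np.radians(9.15)
for k,(t,s,z) in P.items():
    d=D[k]; w=(571.2+d[0]*np.cos(a)-d[1]*np.sin(a),132.6+d[0]*np.sin(a)+d[1]*np.cos(a))
    print(k,(ray("top",t,z)[0]*1000).round(),(ray("scene",s,z)[0]*1000).round(),np.round(w))
go(.536,.127,.231,9.1)
E
```

```text
jar [579. 196.  67.] [578. 190.  67.] [581. 198.]
spool [589. 137.  55.] [593. 134.  55.] [591. 136.]
flux [534. 126. 104.] [535. 124. 104.] [536. 127.]
drop [600.  73. 112.] [599.  68. 112.] [601.  74.]
yaw 15.52 j1 1.28 j7 -0.09 tilt 0.04 width 1.003 t 0.2
turn units about tool z 1.069
shift [ 1.1988e+01 -1.6538e+01 -4.0000e-03]
```

{"op": "carry_out", "data": {
  "commands": [
    [[0,0,0,0,0,0.5],[0,0,0,0,0,0.57],[0.5,-0.2,0,0,0,0],[0.7,-0.35,0,0,0,0],[0.8,-0.4,0,0,0,0],[0.8,-0.4,0,0,0,0],[0.8,-0.4,0,0,0,0],[0.8,-0.4,0,0,0,0],[0.8,-0.45,0,0,0,0],[0.8,-0.4,0,0,0,0],[0,0,0,0,0,0]]
  ],
  "hand": -1,
  "force": 30
}}

```text
clock: 1.12
position: [0.3922, -0.4395, 0.2313]
ee_rot: [0.996, 0.084, 0.002, -0.001]
ft_force: [0.4, 1.5, 0.3]
grip_width: 1.0
grasp_force: 0.0
```

{"op": "carry_out", "data": {
  "commands": [
    [[0.2,-0.4,0,0,0,0],[0.3,-0.7,0,0,0,0],[0.3,-0.7,0,0,0,0],[0.3,-0.7,0,0,0,0],[0.3,-0.7,0,0,0,0],[0.3,-0.7,0,0,0,0],[0.3,-0.7,0,0,0,0],[0.3,-0.7,0,0,0,0],[0.3,-0.7,0,0,0,0],[0.3,-0.7,0,0,0,0],[0.3,-0.7,0,0,0,0],[0.3,-0.7,0,0,0,0],[0.3,-0.7,0,0,0,0],[0.3,-0.7,0,0,0,0],[0.3,-0.7,0,0,0,0],[0.3,-0.7,0,0,0,0],[0.3,-0.7,0,0,0,0],[0.3,-0.7,0,0,0,0],[0.3,-0.7,0,0,0,0],[0,0,0,0,0,0]]
  ]
}}

```text
clock: 2.78
position: [0.5241, 0.1095, 0.2314]
ee_rot: [0.997, 0.083, 0.0, -0.001]
ft_force: [-1.3, 0.4, -0.4]
grip_width: 1.004
grasp_force: 0.0
```

```bash
python3 -c "
from h import *
go(.535,.126,.037,9.1)"
```

```text
yaw 9.50 j1 0.32 j7 -1.79 tilt 0.17 width 1.004 t 2.8
turn units about tool z 0.067
shift [ 0.335 -0.365  4.859]
```

{"op": "carry_out", "data": {
  "commands": [
    [[0.33,-0.36,0,0,0,0.07],[0,0,0.4,0,0,0],[0,0,0.5,0,0,0],[0,0,0.5,0,0,0],[0,0,0.5,0,0,0],[0,0,0.5,0,0,0],[0,0,0.5,0,0,0],[0,0,0.4,0,0,0],[0,0,0.4,0,0,0],[0,0,0.3,0,0,0],[0,0,0.3,0,0,0],[0,0,0.3,0,0,0],[0,0,0.25,0,0,0],[0,0,0,0,0,0],[0,0,0,0,0,0]]
  ]
}}

```text
clock: 4.03
position: [0.5348, 0.1194, 0.037]
ee_rot: [0.997, 0.076, -0.0, 0.0]
ft_force: [1.0, -0.3, 0.3]
grip_width: 0.997
grasp_force: 0.0
```

```bash
python3 -c "
from h import *
go(.535,.126,.037,9.1)
for n,b in(('top',(235,125,335,225)),('scene',(225,110,345,225))): crop(n,camera(n),b,4,'pics/a_%s.png'%n)
cv2.imwrite('pics/a.png',np.hstack([cv2.resize(cv2.imread('pics/a_%s.png'%n),(400,400)) for n in('top','scene')]))"
```

```text
yaw 8.68 j1 0.22 j7 -1.95 tilt 0.04 width 0.997 t 4.0
turn units about tool z -0.069
shift [ 0.031 -0.162  0.001]
```

View pics/a.png

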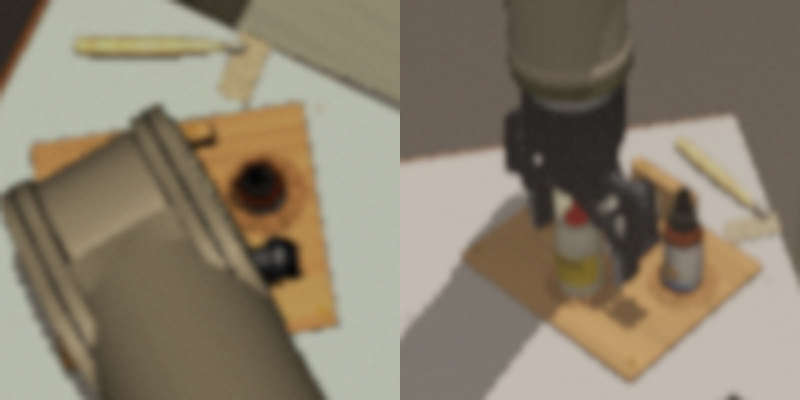

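The flux bottle stands between the open fingers. I'll centre by 6 mm and close.

{"op": "carry_out", "data": {
  "commands": [
    [[0.03,-0.16,0,0,0,-0.07],[0,0,0,0,0,0],[0,0,0,0,0,0],[0,0,0,0,0,0]]
  ]
}}

```text
clock: 4.47
position: [0.5353, 0.126, 0.0376]
ee_rot: [0.997, 0.079, 0.0, 0.0]
ft_force: [-0.7, 0.0, -0.2]
grip_width: 1.002
grasp_force: 0.0
```

{"op": "carry_out", "data": {
  "commands": [
    [[0,0,0,0,0,0],[0,0,0,0,0,0],[0,0,0,0,0,0],[0,0,0,0,0,0],[0,0,0,0,0,0],[0,0,0,0,0,0],[0,0,0,0,0,0],[0,0,0,0,0,0],[0,0,0,0,0,0],[0,0,0,0,0,0],[0,0,0,0,0,0],[0,0,0,0,0,0]]
  ],
  "hand": 1,
  "force": 25
}}

```text
clock: 5.47
position: [0.5354, 0.1259, 0.0375]
ee_rot: [0.997, 0.079, 0.0, 0.0]
ft_force: [0.1, -1.4, 4.9]
grip_width: 0.424
grasp_force: 25.4
```

```bash
python3 -c "
from h import *
# mat targets in yaw-9.1 frame about mat centre
a=np.radians(9.1);c=np.array([.4948,-.113])
for k,d in dict(flux=(-50,0),jar=(40,-40),drop=(40,45)).items(): print(k,(c+np.array([d[0]*np.cos(a)-d[1]*np.sin(a),d[0]*np.sin(a)+d[1]*np.cos(a)])/1000).round(4))
go(.4454,-.121,.031,9.1); print(get_obs()['position'])"
```

```text
flux [ 0.4454 -0.1209]
jar [ 0.5406 -0.1462]
drop [ 0.5272 -0.0622]
yaw 9.10 j1 0.21 j7 -1.96 tilt 0.02 width 0.424 t 5.5
turn units about tool z -0.001
shift [-3.197  5.739  0.162]
[0.53535236 0.12590192 0.03746284]
```

{"op": "carry_out", "data": {
  "commands": [
    [[0,0,-0.1,0,0,0],[0,0,-0.2,0,0,0],[0,0,-0.3,0,0,0],[0,0,-0.4,0,0,0],[0,0,-0.5,0,0,0],[0,0,-0.5,0,0,0],[0,0,-0.5,0,0,0],[0,0,-0.3,0,0,0],[0,0,-0.2,0,0,0],[0,0,0,0,0,0]]
  ]
}}

```text
clock: 6.3
position: [0.5359, 0.1261, 0.1591]
ee_rot: [0.997, 0.079, 0.001, 0.0]
ft_force: [-0.4, -0.2, -1.0]
grip_width: 0.424
grasp_force: 25.1
```

{"op": "carry_out", "data": {
  "commands": [
    [[-0.1,0.14,0,0,0,0],[-0.2,0.3,0,0,0,0],[-0.2,0.4,0,0,0,0],[-0.2,0.4,0,0,0,0],[-0.2,0.4,0,0,0,0],[-0.25,0.4,0,0,0,0],[-0.25,0.4,0,0,0,0],[-0.25,0.4,0,0,0,0],[-0.25,0.4,0,0,0,0],[-0.25,0.4,0,0,0,0],[-0.25,0.4,0,0,0,0],[-0.2,0.4,0,0,0,0],[-0.2,0.4,0,0,0,0],[-0.2,0.4,0,0,0,0],[-0.1,0.3,0,0,0,0],[-0.1,0.2,0,0,0,0],[0,0,0,0,0,0],[0,0,0,0,0,0],[0,0,0,0,0,0]]
  ]
}}

```text
clock: 7.88
position: [0.4451, -0.1201, 0.157]
ee_rot: [0.997, 0.08, -0.0, -0.0]
ft_force: [0.4, 0.6, -0.9]
grip_width: 0.426
grasp_force: 25.1
```

```bash
python3 -c "
from h import *
go(.4454,-.121,.0325,9.1)"
```

```text
yaw 9.15 j1 0.66 j7 -1.27 tilt 0.03 width 0.426 t 7.9
turn units about tool z 0.009
shift [0.005 0.022 3.112]
```

{"op": "carry_out", "data": {
  "commands": [
    [[0,0,0.3,0,0,0],[0,0,0.4,0,0,0],[0,0,0.5,0,0,0],[0,0,0.5,0,0,0],[0,0,0.4,0,0,0],[0,0,0.3,0,0,0],[0,0,0.25,0,0,0],[0,0,0.2,0,0,0],[0,0,0.1,0,0,0],[0,0,0.1,0,0,0],[0,0,0.06,0,0,0],[0,0,0,0,0,0],[0,0,0,0,0,0],[0,0,0,0,0,0]]
  ]
}}

```text
clock: 9.05
position: [0.4454, -0.1212, 0.0333]
ee_rot: [0.997, 0.079, 0.0, 0.0]
ft_force: [-0.5, -0.5, 0.2]
grip_width: 0.431
grasp_force: 25.1
```

{"op": "carry_out", "data": {
  "commands": [
    [[0,0,0,0,0,0],[0,0,0,0,0,0],[0,0,0,0,0,0],[0,0,0,0,0,0],[0,0,0,0,0,0],[0,0,0,0,0,0],[0,0,0,0,0,0],[0,0,0,0,0,0],[0,0,-0.2,0,0,0],[0,0,-0.4,0,0,0],[0,0,-0.5,0,0,0],[0,0,-0.5,0,0,0],[0,0,-0.5,0,0,0],[0,0,-0.5,0,0,0],[0,0,-0.4,0,0,0],[0,0,0,0,0,0],[0,0,0,0,0,0]]
  ],
  "hand": -1
}}

```text
clock: 10.47
position: [0.4456, -0.1212, 0.1539]
ee_rot: [0.997, 0.079, 0.001, 0.001]
ft_force: [-0.9, -1.0, -0.6]
grip_width: 1.003
grasp_force: 0.0
```

```bash
python3 -c "
from h import *
go(.600,.072,.155,99.1);go(.600,.072,.155,-80.9);print(get_obs()['joint_pos'].round(2))"
```

```text
yaw 9.09 j1 0.66 j7 -1.27 tilt 0.12 width 1.003 t 10.5
turn units about tool z -15.001
shift [ 4.159  4.576 -0.026]
yaw 9.09 j1 0.66 j7 -1.27 tilt 0.12 width 1.003 t 10.5
turn units about tool z 14.999
shift [-4.159 -4.576 -0.026]
[ 0.66  0.06 -0.51  1.95  0.04  1.13 -1.27]
```

{"op": "carry_out", "data": {
  "commands": [
    [[0,0,0,0,0,-0.6],[0,0,0,0,0,-1],[0,0,0,0,0,-1],[0,0,0,0,0,-1],[0,0,0,0,0,-1],[0,0,0,0,0,-1],[0,0,0,0,0,-1],[0,0,0,0,0,-1],[0,0,0,0,0,-1],[0,0,0,0,0,-1],[0,0,0,0,0,-1],[0,0,0,0,0,-1],[0,0,0,0,0,-1],[0,0,0,0,0,-1],[0,0,0,0,0,-1],[0,0,0,0,0,-0.4],[0,0,0,0,0,0]]
  ]
}}

```text
clock: 11.88
position: [0.4445, -0.1209, 0.152]
ee_rot: [0.648, 0.762, -0.0, -0.001]
ft_force: [0.8, 0.0, 0.3]
grip_width: 0.998
grasp_force: 0.0
```

{"op": "carry_out", "data": {
  "commands": [
    [[0.16,0.18,0,0,0,0],[0.4,0.4,0,0,0,0],[0.4,0.5,0,0,0,0],[0.5,0.5,0,0,0,0],[0.5,0.6,0,0,0,0],[0.5,0.6,0,0,0,0],[0.5,0.5,0,0,0,0],[0.5,0.5,0,0,0,0],[0.4,0.5,0,0,0,0],[0.3,0.3,0,0,0,0],[0,0,0,0,0,0],[0,0,0,0,0,0],[0,0,0,0,0,0]]
  ]
}}

```text
clock: 12.97
position: [0.5993, 0.0719, 0.1524]
ee_rot: [0.649, 0.761, -0.0, -0.0]
ft_force: [0.3, -0.2, -0.1]
grip_width: 1.002
grasp_force: 0.0
```

```bash
python3 -c "
from h import *
go(.600,.072,.043,99.1);
for n,b in(('top',(235,125,435,265)),('scene',(225,120,395,310))): crop(n,camera(n),b,4,'pics/b_%s.png'%n)
cv2.imwrite('pics/b.png',np.hstack([cv2.resize(cv2.imread('pics/b_%s.png'%n),(400,400)) for n in('top','scene')]))"
```

```text
yaw 99.03 j1 0.32 j7 -0.23 tilt 0.05 width 1.002 t 13.0
turn units about tool z -0.012
shift [-1.000e-03  1.800e-02  2.735e+00]
```

View pics/b.png

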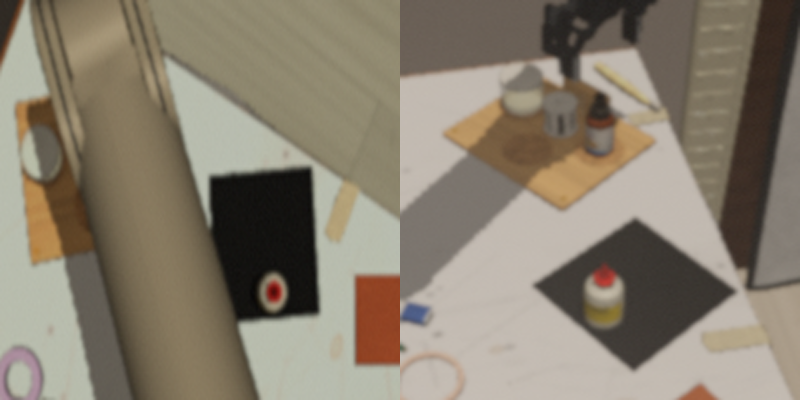

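The flux bottle stands upright on the mat and the gripper is over the dropper bottle.

{"op": "carry_out", "data": {
  "commands": [
    [[0,0.02,0.3,0,0,0],[0,0,0.4,0,0,0],[0,0,0.4,0,0,0],[0,0,0.4,0,0,0],[0,0,0.3,0,0,0],[0,0,0.3,0,0,0],[0,0,0.2,0,0,0],[0,0,0.2,0,0,0],[0,0,0.2,0,0,0],[0,0,0,0,0,0],[0,0,0,0,0,0],[0,0,0,0,0,0]]
  ]
}}

```text
clock: 14.07
position: [0.6009, 0.0725, 0.0454]
ee_rot: [0.649, 0.761, 0.0, 0.0]
ft_force: [0.2, 0.2, 0.1]
grip_width: 1.0
grasp_force: 0.0
```

{"op": "carry_out", "data": {
  "commands": [
    [[0,0,0,0,0,0],[0,0,0,0,0,0],[0,0,0,0,0,0],[0,0,0,0,0,0],[0,0,0,0,0,0],[0,0,0,0,0,0],[0,0,0,0,0,0],[0,0,0,0,0,0],[0,0,0,0,0,0],[0,0,0,0,0,0],[0,0,0,0,0,0],[0,0,0,0,0,0]]
  ],
  "hand": 1
}}

```text
clock: 15.07
position: [0.6007, 0.0724, 0.0452]
ee_rot: [0.649, 0.761, 0.0, 0.0]
ft_force: [-0.3, -1.1, 5.2]
grip_width: 0.367
grasp_force: 25.8
```

{"op": "carry_out", "data": {
  "commands": [
    [[0,0,-0.1,0,0,0],[0,0,-0.2,0,0,0],[0,0,-0.3,0,0,0],[0,0,-0.4,0,0,0],[0,0,-0.5,0,0,0],[0,0,-0.5,0,0,0],[0,0,-0.5,0,0,0],[0,0,-0.3,0,0,0],[0,0,-0.2,0,0,0],[0,0,0,0,0,0],[0,0,0,0,0,0]]
  ]
}}

```text
clock: 15.98
position: [0.6003, 0.0722, 0.1646]
ee_rot: [0.649, 0.761, -0.0, 0.0]
ft_force: [0.4, -0.8, -0.8]
grip_width: 0.367
grasp_force: 25.6
```

```bash
python3 -c "
from h import *
go(.5272,-.0622,.038,99.1)"
```

```text
yaw 99.09 j1 0.33 j7 -0.22 tilt 0.02 width 0.367 t 16.0
turn units about tool z -0.002
shift [-3.029 -2.337  3.165]
```

{"op": "carry_out", "data": {
  "commands": [
    [[-0.13,-0.1,0,0,0,0],[-0.3,-0.24,0,0,0,0],[-0.4,-0.3,0,0,0,0],[-0.4,-0.3,0,0,0,0],[-0.4,-0.3,0,0,0,0],[-0.4,-0.3,0,0,0,0],[-0.4,-0.3,0,0,0,0],[-0.3,-0.3,0,0,0,0],[-0.2,-0.1,0,0,0,0],[-0.1,-0.1,0,0,0,0],[0,0,0,0,0,0],[0,0,0,0,0,0]]
  ]
}}

```text
clock: 16.98
position: [0.5273, -0.0615, 0.1647]
ee_rot: [0.649, 0.761, 0.0, -0.0]
ft_force: [0.6, -0.3, 0.6]
grip_width: 0.37
grasp_force: 25.6
```

{"op": "carry_out", "data": {
  "commands": [
    [[0,0,0.3,0,0,0],[0,0,0.4,0,0,0],[0,0,0.5,0,0,0],[0,0,0.5,0,0,0],[0,0,0.4,0,0,0],[0,0,0.3,0,0,0],[0,0,0.25,0,0,0],[0,0,0.2,0,0,0],[0,0,0.1,0,0,0],[0,0,0.1,0,0,0],[0,0,0,0,0,0],[0,0,0,0,0,0],[0,0,0,0,0,0]]
  ]
}}

```text
clock: 18.07
position: [0.5276, -0.0622, 0.0435]
ee_rot: [0.649, 0.761, 0.0, 0.001]
ft_force: [0.1, -0.3, -0.9]
grip_width: 0.367
grasp_force: 25.6
```

```bash
python3 -c "
from h import *
go(.5272,-.0622,.0403,99.1)"
```

```text
yaw 99.09 j1 0.55 j7 -0.01 tilt 0.06 width 0.367 t 18.1
turn units about tool z -0.001
shift [ 0.003 -0.011  0.08 ]
```

{"op": "carry_out", "data": {
  "commands": [
    [[0,0,0.04,0,0,0],[0,0,0.04,0,0,0],[0,0,0,0,0,0],[0,0,0,0,0,0]]
  ]
}}

```text
clock: 18.4
position: [0.5272, -0.0622, 0.0397]
ee_rot: [0.649, 0.761, -0.0, -0.0]
ft_force: [-0.2, -0.3, -0.5]
grip_width: 0.365
grasp_force: 25.6
```

{"op": "carry_out", "data": {
  "commands": [
    [[0,0,0,0,0,0],[0,0,0,0,0,0],[0,0,0,0,0,0],[0,0,0,0,0,0],[0,0,0,0,0,0],[0,0,0,0,0,0],[0,0,0,0,0,0],[0,0,0,0,0,0],[0,0,-0.2,0,0,0],[0,0,-0.4,0,0,0],[0,0,-0.5,0,0,0],[0,0,-0.5,0,0,0],[0,0,-0.5,0,0,0],[0,0,-0.5,0,0,0],[0,0,-0.4,0,0,0],[0,0,0,0,0,0],[0,0,0,0,0,0]]
  ],
  "hand": -1
}}

```text
clock: 19.82
position: [0.5277, -0.0622, 0.1608]
ee_rot: [0.649, 0.761, 0.0, 0.001]
ft_force: [0.5, 0.2, -0.6]
grip_width: 1.0
grasp_force: 0.0
```

```bash
python3 -c "
from h import *
go(.5795,.1945,.024,99.1)"
```

```text
yaw 99.10 j1 0.59 j7 0.07 tilt 0.12 width 1.000 t 19.8
turn units about tool z -0.0
shift [6.131 2.294 3.42 ]
```

{"op": "carry_out", "data": {
  "commands": [
    [[0.2,0.09,0,0,0,0],[0.5,0.2,0,0,0,0],[0.6,0.2,0,0,0,0],[0.7,0.3,0,0,0,0],[0.7,0.3,0,0,0,0],[0.7,0.3,0,0,0,0],[0.7,0.2,0,0,0,0],[0.7,0.2,0,0,0,0],[0.6,0.2,0,0,0,0],[0.5,0.2,0,0,0,0],[0.23,0.1,0,0,0,0],[0,0,0,0,0,0],[0,0,0,0,0,0],[0,0,0,0,0,0]]
  ]
}}

```text
clock: 20.98
position: [0.5789, 0.1927, 0.1592]
ee_rot: [0.649, 0.76, -0.001, 0.0]
ft_force: [0.5, -0.3, -0.1]
grip_width: 1.0
grasp_force: 0.0
```

{"op": "carry_out", "data": {
  "commands": [
    [[0,0,0.3,0,0,0],[0,0,0.4,0,0,0],[0,0,0.4,0,0,0],[0,0,0.4,0,0,0],[0,0,0.3,0,0,0],[0,0,0,0,0,0],[0,0,0,0,0,0],[0,0,0,0,0,0]]
  ]
}}

```text
clock: 21.65
position: [0.5793, 0.1943, 0.0884]
ee_rot: [0.649, 0.761, 0.0, 0.0]
ft_force: [0.5, -0.8, 0.6]
grip_width: 0.999
grasp_force: 0.0
```

```bash
python3 -c "
from h import *
go(.5795,.1945,.024,99.1);
for n,b in(('top',(235,125,435,265)),('scene',(225,120,395,310))): crop(n,camera(n),b,4,'pics/c_%s.png'%n)
cv2.imwrite('pics/c.png',np.hstack([cv2.resize(cv2.imread('pics/c_%s.png'%n),(400,400)) for n in('top','scene')]))"
```

```text
yaw 99.07 j1 0.14 j7 -0.49 tilt 0.06 width 0.999 t 21.6
turn units about tool z -0.005
shift [0.004 0.005 1.611]
```

View pics/c.png

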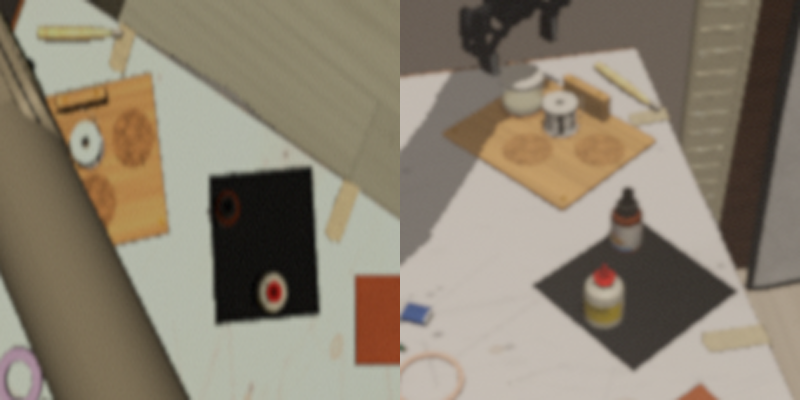

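Flux and dropper stand on the mat, and the gripper is above the jar.

{"op": "carry_out", "data": {
  "commands": [
    [[0,0,0.2,0,0,0],[0,0,0.3,0,0,0],[0,0,0.3,0,0,0],[0,0,0.2,0,0,0],[0,0,0.2,0,0,0],[0,0,0.2,0,0,0],[0,0,0.2,0,0,0],[0,0,0,0,0,0],[0,0,0,0,0,0],[0,0,0,0,0,0]]
  ]
}}

```text
clock: 22.58
position: [0.5792, 0.1946, 0.0241]
ee_rot: [0.649, 0.761, 0.0, 0.0]
ft_force: [0.8, 0.3, -0.3]
grip_width: 0.993
grasp_force: 0.0
```

{"op": "carry_out", "data": {
  "commands": [
    [[0,0,0,0,0,0],[0,0,0,0,0,0],[0,0,0,0,0,0],[0,0,0,0,0,0],[0,0,0,0,0,0],[0,0,0,0,0,0],[0,0,0,0,0,0],[0,0,0,0,0,0],[0,0,0,0,0,0],[0,0,0,0,0,0],[0,0,0,0,0,0]]
  ],
  "hand": 1,
  "force": 35
}}

```text
clock: 23.5
position: [0.5795, 0.1946, 0.0245]
ee_rot: [0.649, 0.761, 0.001, 0.0]
ft_force: [0.8, -0.4, 5.8]
grip_width: 0.608
grasp_force: 36.6
```

{"op": "carry_out", "data": {
  "commands": [
    [[0,0,-0.1,0,0,0],[0,0,-0.2,0,0,0],[0,0,-0.3,0,0,0],[0,0,-0.4,0,0,0],[0,0,-0.5,0,0,0],[0,0,-0.5,0,0,0],[0,0,-0.5,0,0,0],[0,0,-0.3,0,0,0],[0,0,-0.2,0,0,0],[0,0,0,0,0,0],[0,0,0,0,0,0]]
  ]
}}

```text
clock: 24.42
position: [0.5787, 0.1942, 0.1434]
ee_rot: [0.649, 0.761, -0.0, 0.0]
ft_force: [-0.3, 0.6, -1.5]
grip_width: 0.608
grasp_force: 36.9
```

```bash
python3 -c "
from h import *
go(.5406,-.1462,.019,99.1)"
```

```text
yaw 99.09 j1 0.15 j7 -0.46 tilt 0.02 width 0.608 t 24.4
turn units about tool z -0.002
shift [-8.253 -2.288  3.109]
```

{"op": "carry_out", "data": {
  "commands": [
    [[-0.2,0.0,-0.25,0,0,0],[-0.4,0.0,-0.25,0,0,0],[-0.5,-0.1,0,0,0,0],[-0.6,-0.1,0,0,0,0],[-0.6,-0.1,0,0,0,0],[-0.6,-0.2,0,0,0,0],[-0.6,-0.2,0,0,0,0],[-0.6,-0.2,0,0,0,0],[-0.6,-0.2,0,0,0,0],[-0.6,-0.2,0,0,0,0],[-0.6,-0.2,0,0,0,0],[-0.6,-0.2,0,0,0,0],[-0.6,-0.2,0,0,0,0],[-0.5,-0.2,0,0,0,0],[-0.35,-0.2,0,0,0,0],[-0.3,-0.19,0,0,0,0],[0,0,0,0,0,0],[0,0,0,0,0,0],[0,0,0,0,0,0]]
  ]
}}

```text
clock: 26.0
position: [0.5328, -0.1464, 0.1636]
ee_rot: [0.649, 0.761, 0.0, -0.0]
ft_force: [0.0, -0.6, -1.0]
grip_width: 0.609
grasp_force: 37.0
```

```bash
python3 -c "
from h import *
go(.5406,-.1462,.0193,99.1)"
```

```text
yaw 99.13 j1 0.70 j7 0.22 tilt 0.03 width 0.609 t 26.0
turn units about tool z 0.005
shift [-0.026  0.194  3.608]
```

{"op": "carry_out", "data": {
  "commands": [
    [[-0.02,0.19,0.2,0,0,0],[0,0,0.4,0,0,0],[0,0,0.5,0,0,0],[0,0,0.5,0,0,0],[0,0,0.5,0,0,0],[0,0,0.4,0,0,0],[0,0,0.3,0,0,0],[0,0,0.25,0,0,0],[0,0,0.2,0,0,0],[0,0,0.1,0,0,0],[0,0,0.1,0,0,0],[0,0,0.1,0,0,0],[0,0,0,0,0,0],[0,0,0,0,0,0],[0,0,0,0,0,0]]
  ]
}}

```text
clock: 27.25
position: [0.5407, -0.1469, 0.0222]
ee_rot: [0.649, 0.761, 0.0, 0.0]
ft_force: [-1.0, -0.3, -1.4]
grip_width: 0.605
grasp_force: 37.0
```

```bash
python3 -c "
from h import *
go(.5406,-.1462,.0193,99.1)"
```

```text
yaw 99.09 j1 0.64 j7 0.12 tilt 0.05 width 0.605 t 27.2
turn units about tool z -0.001
shift [0.017 0.001 0.072]
```

{"op": "carry_out", "data": {
  "commands": [
    [[0,0,0.04,0,0,0],[0,0,0.03,0,0,0],[0,0,0,0,0,0],[0,0,0,0,0,0]]
  ]
}}

```text
clock: 27.58
position: [0.5403, -0.1468, 0.0189]
ee_rot: [0.649, 0.761, -0.0, 0.0]
ft_force: [-0.0, 0.3, -0.9]
grip_width: 0.611
grasp_force: 37.0
```

{"op": "carry_out", "data": {
  "commands": [
    [[0,0,0,0,0,0],[0,0,0,0,0,0],[0,0,0,0,0,0],[0,0,0,0,0,0],[0,0,0,0,0,0],[0,0,0,0,0,0],[0,0,0,0,0,0],[0,0,0,0,0,0],[0,0,-0.2,0,0,0],[0,0,-0.4,0,0,0],[0,0,-0.5,0,0,0],[0,0,-0.5,0,0,0],[0,0,-0.5,0,0,0],[0,0,-0.5,0,0,0],[0,0,-0.5,0,0,0],[0,0,-0.4,0,0,0],[0,0,0,0,0,0],[0,0,0,0,0,0]]
  ],
  "hand": -1
}}

```text
clock: 29.08
position: [0.5408, -0.1468, 0.1601]
ee_rot: [0.649, 0.761, 0.0, 0.001]
ft_force: [0.2, -0.6, 0.0]
grip_width: 0.999
grasp_force: 0.0
```

{"op": "carry_out", "data": {
  "commands": [
    [[0,0,0,0,0,0.6],[0,0,0,0,0,1],[0,0,0,0,0,1],[0,0,0,0,0,1],[0,0,0,0,0,1],[0,0,0,0,0,1],[0,0,0,0,0,1],[0,0,0,0,0,1],[0,0,0,0,0,1],[0,0,0,0,0,1],[0,0,0,0,0,1],[0,0,0,0,0,1],[0,0,0,0,0,1],[0,0,0,0,0,1],[0,0,0,0,0,1],[0,0,0,0,0,0.4],[0,0,0,0,0,0],[0,0,0,0,0,0]]
  ]
}}

```text
clock: 30.58
position: [0.5399, -0.1466, 0.1581]
ee_rot: [0.997, 0.08, -0.001, -0.0]
ft_force: [-0.4, -0.4, 0.8]
grip_width: 0.998
grasp_force: 0.0
```

```bash
python3 -c "
from h import *
go(.5905,.1355,.018,9.1)
for n,b in(('top',(235,125,435,265)),('scene',(225,120,395,310))): crop(n,camera(n),b,4,'pics/d_%s.png'%n)
cv2.imwrite('pics/d.png',np.hstack([cv2.resize(cv2.imread('pics/d_%s.png'%n),(400,400)) for n in('top','scene')]))"
```

```text
yaw 9.21 j1 0.52 j7 -1.31 tilt 0.07 width 0.998 t 30.6
turn units about tool z 0.018
shift [ 2.365 -6.764  3.503]
```

View pics/d.png

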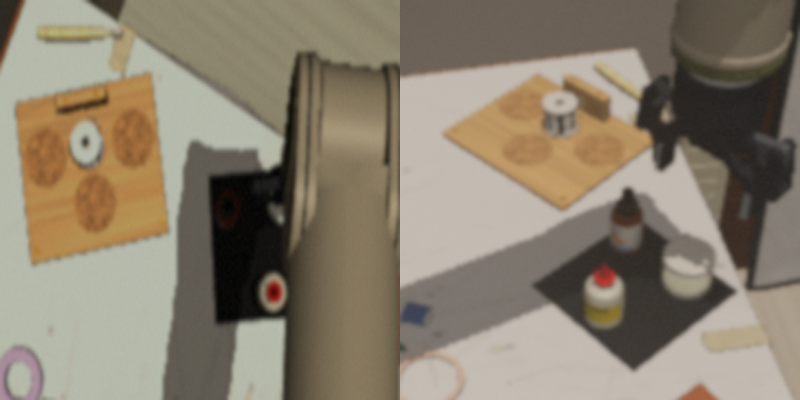

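All three stand upright on the mat and the spool is untouched in the rack. Next, the spool.

{"op": "carry_out", "data": {
  "commands": [
    [[0.06,-0.16,0,0,0,0.02],[0.1,-0.4,0,0,0,0],[0.2,-0.5,0,0,0,0],[0.2,-0.6,0,0,0,0],[0.2,-0.6,0,0,0,0],[0.2,-0.6,0,0,0,0],[0.2,-0.6,0,0,0,0],[0.2,-0.6,0,0,0,0],[0.2,-0.6,0,0,0,0],[0.2,-0.6,0,0,0,0],[0.2,-0.6,0,0,0,0],[0.2,-0.4,0,0,0,0],[0.2,-0.3,0,0,0,0],[0.2,-0.2,0,0,0,0],[0,0,0,0,0,0],[0,0,0,0,0,0],[0,0,0,0,0,0]]
  ]
}}

```text
clock: 32.1
position: [0.5994, 0.135, 0.1587]
ee_rot: [0.997, 0.078, -0.0, 0.0]
ft_force: [-0.9, 0.0, 1.2]
grip_width: 1.004
grasp_force: 0.0
```

{"op": "carry_out", "data": {
  "commands": [
    [[0,0,0.3,0,0,0],[0,0,0.4,0,0,0],[0,0,0.4,0,0,0],[0,0,0.4,0,0,0],[0,0,0.3,0,0,0],[0,0,0,0,0,0],[0,0,0,0,0,0],[0,0,0,0,0,0]]
  ]
}}

```text
clock: 32.77
position: [0.5997, 0.1362, 0.0876]
ee_rot: [0.997, 0.078, 0.001, -0.0]
ft_force: [-0.7, -0.5, 0.4]
grip_width: 0.997
grasp_force: 0.0
```

```bash
python3 -c "
from h import *
go(.5905,.1355,.018,9.1)"
```

```text
yaw 8.95 j1 0.10 j7 -1.89 tilt 0.06 width 0.997 t 32.8
turn units about tool z -0.024
shift [-0.231 -0.018  1.741]
```

{"op": "carry_out", "data": {
  "commands": [
    [[-0.13,0,0,0,0,-0.02],[-0.1,-0.02,0.1,0,0,0],[0,0,0.3,0,0,0],[0,0,0.3,0,0,0],[0,0,0.3,0,0,0],[0,0,0.2,0,0,0],[0,0,0.2,0,0,0],[0,0,0.2,0,0,0],[0,0,0.14,0,0,0],[0,0,0,0,0,0],[0,0,0,0,0,0],[0,0,0,0,0,0]]
  ]
}}

```text
clock: 33.77
position: [0.5904, 0.1358, 0.0177]
ee_rot: [0.997, 0.079, 0.0, -0.0]
ft_force: [0.3, 0.3, 0.1]
grip_width: 0.999
grasp_force: 0.0
```

{"op": "carry_out", "data": {
  "commands": [
    [[0,0,0,0,0,0],[0,0,0,0,0,0],[0,0,0,0,0,0],[0,0,0,0,0,0],[0,0,0,0,0,0],[0,0,0,0,0,0],[0,0,0,0,0,0],[0,0,0,0,0,0],[0,0,0,0,0,0],[0,0,0,0,0,0],[0,0,0,0,0,0],[0,0,0,0,0,0]]
  ],
  "hand": 1,
  "force": 40
}}

```text
clock: 34.77
position: [0.5904, 0.1358, 0.0178]
ee_rot: [0.997, 0.079, 0.0, 0.0]
ft_force: [-0.9, 0.5, 5.8]
grip_width: 0.484
grasp_force: 40.6
```

{"op": "carry_out", "data": {
  "commands": [
    [[0,0,-0.1,0,0,0],[0,0,-0.2,0,0,0],[0,0,-0.3,0,0,0],[0,0,-0.4,0,0,0],[0,0,-0.5,0,0,0],[0,0,-0.5,0,0,0],[0,0,-0.5,0,0,0],[0,0,-0.5,0,0,0],[0,0,-0.5,0,0,0],[0,0,-0.3,0,0,0],[0,0,-0.2,0,0,0],[0,0,0,0,0,0],[0,0,0,0,0,0]]
  ]
}}

```text
clock: 35.85
position: [0.5899, 0.1356, 0.1769]
ee_rot: [0.997, 0.079, -0.0, 0.0]
ft_force: [0.7, 0.1, -1.6]
grip_width: 0.482
grasp_force: 40.6
```

```bash
python3 -c "
from h import *
go(.420,-.2866,.015,9.1)"
```

```text
yaw 9.10 j1 0.12 j7 -1.85 tilt 0.02 width 0.482 t 35.9
turn units about tool z -0.001
shift [-5.863  9.75   4.048]
```

{"op": "carry_out", "data": {
  "commands": [
    [[-0.13,0.2,0,0,0,0],[-0.33,0.55,0,0,0,0],[-0.33,0.55,0,0,0,0],[-0.33,0.55,0,0,0,0],[-0.33,0.55,0,0,0,0],[-0.33,0.55,0,0,0,0],[-0.33,0.55,0,0,0,0],[-0.33,0.55,0,0,0,0],[-0.33,0.55,0,0,0,0],[-0.33,0.55,0,0,0,0],[-0.33,0.55,0,0,0,0],[-0.33,0.55,0,0,0,0],[-0.33,0.55,0,0,0,0],[-0.33,0.55,0,0,0,0],[-0.33,0.55,0,0,0,0],[-0.33,0.55,0,0,0,0],[-0.33,0.55,0,0,0,0],[-0.33,0.55,0,0,0,0],[-0.12,0.2,0,0,0,0],[0,0,0,0,0,0]]
  ]
}}

```text
clock: 37.52
position: [0.4178, -0.289, 0.1762]
ee_rot: [0.997, 0.077, -0.001, -0.0]
ft_force: [0.2, -0.3, -2.7]
grip_width: 0.486
grasp_force: 40.8
```

{"op": "carry_out", "data": {
  "commands": [
    [[0,0,0,0,0,0],[0,0,0.3,0,0,0],[0,0,0.5,0,0,0],[0,0,0.5,0,0,0],[0,0,0.5,0,0,0],[0,0,0.5,0,0,0],[0,0,0.4,0,0,0],[0,0,0.3,0,0,0],[0,0,0,0,0,0],[0,0,0,0,0,0],[0,0,0,0,0,0]]
  ]
}}

```text
clock: 38.43
position: [0.4209, -0.2859, 0.0577]
ee_rot: [0.997, 0.08, 0.0, 0.0]
ft_force: [0.1, -0.2, -1.7]
grip_width: 0.479
grasp_force: 40.8
```

```bash
python3 -c "
from h import *
go(.420,-.2866,.0146,9.1)
for n,b in(('top',(335,165,475,285)),('scene',(255,200,415,370))): crop(n,camera(n),b,4,'pics/e_%s.png'%n)
cv2.imwrite('pics/e.png',np.hstack([cv2.resize(cv2.imread('pics/e_%s.png'%n),(400,400)) for n in('top','scene')]))"
```

```text
yaw 9.16 j1 0.72 j7 -0.97 tilt 0.04 width 0.479 t 38.4
turn units about tool z 0.011
shift [-0.024  0.013  1.078]
```

View pics/e.png

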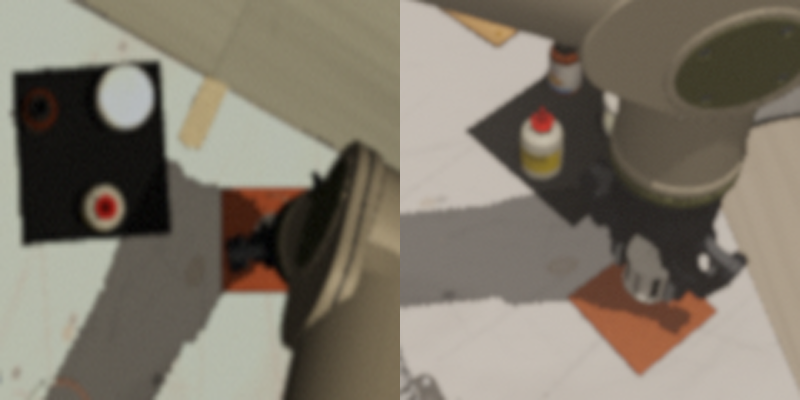

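The spool hangs above the middle of the tile, with all three still on the mat. Now I'll lower it.

{"op": "carry_out", "data": {
  "commands": [
    [[-0.02,0.01,0.2,0,0,0],[0,0,0.3,0,0,0],[0,0,0.2,0,0,0],[0,0,0.15,0,0,0],[0,0,0.1,0,0,0],[0,0,0.08,0,0,0],[0,0,0.05,0,0,0],[0,0,0,0,0,0],[0,0,0,0,0,0],[0,0,0,0,0,0],[0,0,0,0,0,0]]
  ]
}}

```text
clock: 39.45
position: [0.4197, -0.2871, 0.0143]
ee_rot: [0.997, 0.079, 0.0, 0.0]
ft_force: [0.4, 0.7, -1.7]
grip_width: 0.48
grasp_force: 40.9
```

{"op": "carry_out", "data": {
  "commands": [
    [[0,0,0,0,0,0],[0,0,0,0,0,0],[0,0,0,0,0,0],[0,0,0,0,0,0],[0,0,0,0,0,0],[0,0,0,0,0,0],[0,0,0,0,0,0],[0,0,0,0,0,0],[0,0,-0.2,0,0,0],[0,0,-0.4,0,0,0],[0,0,-0.5,0,0,0],[0,0,-0.5,0,0,0],[0,0,-0.5,0,0,0],[0,0,-0.5,0,0,0],[0,0,-0.5,0,0,0],[0,0,-0.5,0,0,0],[0,0,0,0,0,0],[0,0,0,0,0,0]]
  ],
  "hand": -1
}}

```text
clock: 40.95
position: [0.4202, -0.2873, 0.1597]
ee_rot: [0.997, 0.079, 0.001, 0.001]
ft_force: [-0.1, 0.1, -0.2]
grip_width: 0.995
grasp_force: 0.0
```

```bash
python3 -c "
from h import *
go(.5403,-.1468,.16,99.1)"
```

```text
yaw 9.10 j1 0.74 j7 -0.93 tilt 0.16 width 0.995 t 41.0
turn units about tool z -15.0
shift [ 2.994  3.521 -0.009]
```

{"op": "carry_out", "data": {
  "commands": [
    [[0,0,0,0,0,-0.6],[0,0,0,0,0,-1],[0,0,0,0,0,-1],[0,0,0,0,0,-1],[0,0,0,0,0,-1],[0,0,0,0,0,-1],[0,0,0,0,0,-1],[0,0,0,0,0,-1],[0,0,0,0,0,-1],[0,0,0,0,0,-1],[0,0,0,0,0,-1],[0,0,0,0,0,-1],[0,0,0,0,0,-1],[0,0,0,0,0,-1],[0,0,0,0,0,-1],[0,0,0,0,0,-0.4],[0,0,0,0,0,0]]
  ]
}}

```text
clock: 42.37
position: [0.419, -0.2867, 0.1573]
ee_rot: [0.648, 0.762, -0.0, -0.001]
ft_force: [0.5, 0.5, 0.1]
grip_width: 1.003
grasp_force: 0.0
```

{"op": "carry_out", "data": {
  "commands": [
    [[0.2,0.2,0,0,0,0],[0.4,0.4,0,0,0,0],[0.4,0.5,0,0,0,0],[0.5,0.6,0,0,0,0],[0.5,0.6,0,0,0,0],[0.5,0.6,0,0,0,0],[0.3,0.4,0,0,0,0],[0.2,0.22,0,0,0,0],[0,0,0,0,0,0],[0,0,0,0,0,0],[0,0,0,0,0,0]]
  ]
}}

```text
clock: 43.28
position: [0.5387, -0.1477, 0.1579]
ee_rot: [0.65, 0.76, -0.001, -0.0]
ft_force: [0.4, 0.2, -0.1]
grip_width: 0.998
grasp_force: 0.0
```

```bash
python3 -c "
from h import *
go(.5403,-.1468,.019,99.1)
for n,b in(('top',(335,165,475,285)),('scene',(255,200,415,370))): crop(n,camera(n),b,4,'pics/f_%s.png'%n)
cv2.imwrite('pics/f.png',np.hstack([cv2.resize(cv2.imread('pics/f_%s.png'%n),(400,400)) for n in('top','scene')]))"
```

```text
yaw 98.97 j1 0.59 j7 0.24 tilt 0.06 width 0.998 t 43.3
turn units about tool z -0.022
shift [0.015 0.043 3.471]
```

View pics/f.png

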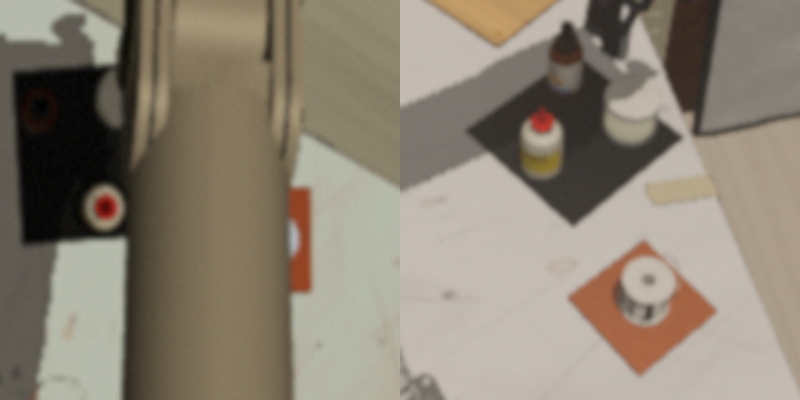

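The spool stands upright at the centre of the tile. Next, the jar goes back.

{"op": "carry_out", "data": {
  "commands": [
    [[0.01,0.04,0.3,0,0,-0.02],[0,0,0.4,0,0,0],[0,0,0.4,0,0,0],[0,0,0.4,0,0,0],[0,0,0.4,0,0,0],[0,0,0.4,0,0,0],[0,0,0.4,0,0,0],[0,0,0.3,0,0,0],[0,0,0.2,0,0,0],[0,0,0.2,0,0,0],[0,0,0.07,0,0,0],[0,0,0,0,0,0],[0,0,0,0,0,0],[0,0,0,0,0,0]]
  ]
}}

```text
clock: 44.55
position: [0.5417, -0.1458, 0.02]
ee_rot: [0.648, 0.762, 0.0, 0.001]
ft_force: [0.6, -0.7, 0.0]
grip_width: 1.001
grasp_force: 0.0
```

{"op": "carry_out", "data": {
  "commands": [
    [[0,0,0,0,0,0],[0,0,0,0,0,0],[0,0,0,0,0,0],[0,0,0,0,0,0],[0,0,0,0,0,0],[0,0,0,0,0,0],[0,0,0,0,0,0],[0,0,0,0,0,0],[0,0,0,0,0,0],[0,0,0,0,0,0],[0,0,0,0,0,0]]
  ],
  "hand": 1,
  "force": 35
}}

```text
clock: 45.47
position: [0.5416, -0.1457, 0.0199]
ee_rot: [0.648, 0.762, 0.0, 0.0]
ft_force: [-0.5, -0.5, 6.5]
grip_width: 0.611
grasp_force: 36.6
```

{"op": "carry_out", "data": {
  "commands": [
    [[0,0,-0.1,0,0,0],[0,0,-0.2,0,0,0],[0,0,-0.3,0,0,0],[0,0,-0.4,0,0,0],[0,0,-0.5,0,0,0],[0,0,-0.5,0,0,0],[0,0,-0.5,0,0,0],[0,0,-0.5,0,0,0],[0,0,-0.4,0,0,0],[0,0,-0.2,0,0,0],[0,0,0,0,0,0],[0,0,0,0,0,0]]
  ]
}}

```text
clock: 46.47
position: [0.541, -0.1456, 0.1634]
ee_rot: [0.648, 0.762, -0.0, 0.0]
ft_force: [-0.2, 1.2, -2.5]
grip_width: 0.607
grasp_force: 36.9
```

```bash
python3 -c "
from h import *
go(.5795,.1946,.0253,99.1)"
```

```text
yaw 99.21 j1 0.59 j7 0.24 tilt 0.02 width 0.607 t 46.5
turn units about tool z 0.019
shift [8.246 2.295 3.452]
```

{"op": "carry_out", "data": {
  "commands": [
    [[0.22,0.04,0,0,0,0],[0.6,0.17,0,0,0,0],[0.6,0.17,0,0,0,0],[0.6,0.17,0,0,0,0],[0.6,0.17,0,0,0,0],[0.6,0.17,0,0,0,0],[0.6,0.17,0,0,0,0],[0.6,0.17,0,0,0,0],[0.6,0.17,0,0,0,0],[0.6,0.17,0,0,0,0],[0.6,0.17,0,0,0,0],[0.6,0.17,0,0,0,0],[0.6,0.17,0,0,0,0],[0.6,0.17,0,0,0,0],[0.22,0.04,0,0,0,0],[0,0,0,0,0,0],[0,0,0,0,0,0],[0,0,0,0,0,0]]
  ]
}}

```text
clock: 47.97
position: [0.5787, 0.1927, 0.1627]
ee_rot: [0.649, 0.761, -0.001, 0.0]
ft_force: [0.3, -0.9, -1.0]
grip_width: 0.612
grasp_force: 36.9
```

{"op": "carry_out", "data": {
  "commands": [
    [[0,0,0.3,0,0,0],[0,0,0.4,0,0,0],[0,0,0.4,0,0,0],[0,0,0.4,0,0,0],[0,0,0.4,0,0,0],[0,0,0.4,0,0,0],[0,0,0.3,0,0,0],[0,0,0.2,0,0,0],[0,0,0.2,0,0,0],[0,0,0,0,0,0],[0,0,0,0,0,0],[0,0,0,0,0,0]]
  ]
}}

```text
clock: 48.97
position: [0.5792, 0.1946, 0.044]
ee_rot: [0.648, 0.762, 0.0, 0.0]
ft_force: [0.2, 0.2, -2.0]
grip_width: 0.61
grasp_force: 36.9
```

```bash
python3 -c "
from h import *
go(.5795,.1946,.0260,99.1)"
```

```text
yaw 99.21 j1 0.06 j7 -0.47 tilt 0.07 width 0.610 t 49.0
turn units about tool z 0.019
shift [-0.001  0.006  0.451]
```

Lower the last 18 mm, release and rise, then line up for the dropper.

{"op": "carry_out", "data": {
  "commands": [
    [[0,0,0.15,0,0,0],[0,0,0.15,0,0,0],[0,0,0.1,0,0,0],[0,0,0.05,0,0,0],[0,0,0,0,0,0],[0,0,0,0,0,0],[0,0,0,0,0,0]]
  ]
}}

```text
clock: 49.55
position: [0.5787, 0.1944, 0.0259]
ee_rot: [0.648, 0.762, -0.0, 0.0]
ft_force: [-5.1, -2.2, 9.1]
grip_width: 0.608
grasp_force: 37.8
```

{"op": "carry_out", "data": {
  "commands": [
    [[0,0,0,0,0,0],[0,0,0,0,0,0],[0,0,0,0,0,0],[0,0,0,0,0,0],[0,0,0,0,0,0],[0,0,0,0,0,0],[0,0,0,0,0,0],[0,0,0,0,0,0],[0,0,-0.2,0,0,0],[0,0,-0.4,0,0,0],[0,0,-0.5,0,0,0],[0,0,-0.5,0,0,0],[0,0,-0.5,0,0,0],[0,0,-0.5,0,0,0],[0,0,-0.5,0,0,0],[0,0,-0.3,0,0,0],[0,0,0,0,0,0],[0,0,0,0,0,0]]
  ],
  "hand": -1
}}

```text
clock: 51.05
position: [0.5789, 0.1944, 0.1615]
ee_rot: [0.648, 0.762, 0.0, 0.0]
ft_force: [-0.3, 0.6, 0.3]
grip_width: 0.999
grasp_force: 0.0
```

```bash
python3 -c "
from h import *
go(.5272,-.0622,.0405,99.1)"
```

```text
yaw 99.21 j1 0.09 j7 -0.42 tilt 0.05 width 0.999 t 51.0
turn units about tool z 0.019
shift [-6.131 -2.291  3.026]
```

{"op": "carry_out", "data": {
  "commands": [
    [[-0.37,-0.16,0,0,0,0.02],[-0.6,-0.22,0,0,0,0],[-0.6,-0.22,0,0,0,0],[-0.6,-0.22,0,0,0,0],[-0.6,-0.22,0,0,0,0],[-0.6,-0.22,0,0,0,0],[-0.6,-0.22,0,0,0,0],[-0.6,-0.22,0,0,0,0],[-0.6,-0.22,0,0,0,0],[-0.6,-0.22,0,0,0,0],[-0.36,-0.15,0,0,0,0],[0,0,0,0,0,0],[0,0,0,0,0,0],[0,0,0,0,0,0],[0,0,0,0,0,0]]
  ]
}}

```text
clock: 52.3
position: [0.5271, -0.0608, 0.1608]
ee_rot: [0.648, 0.762, 0.0, -0.0]
ft_force: [-0.4, 1.2, -0.7]
grip_width: 0.997
grasp_force: 0.0
```

```bash
python3 -c "
from h import *
go(.5272,-.0622,.0405,99.1)
for n,b in(('top',(235,125,475,285)),('scene',(225,120,405,370))): crop(n,camera(n),b,4,'pics/g_%s.png'%n)
cv2.imwrite('pics/g.png',np.hstack([cv2.resize(cv2.imread('pics/g_%s.png'%n),(400,400)) for n in('top','scene')]))"
```

```text
yaw 99.20 j1 0.51 j7 0.10 tilt 0.05 width 0.997 t 52.3
turn units about tool z 0.017
shift [-3.600e-02 -2.000e-03  3.009e+00]
```

View pics/g.png

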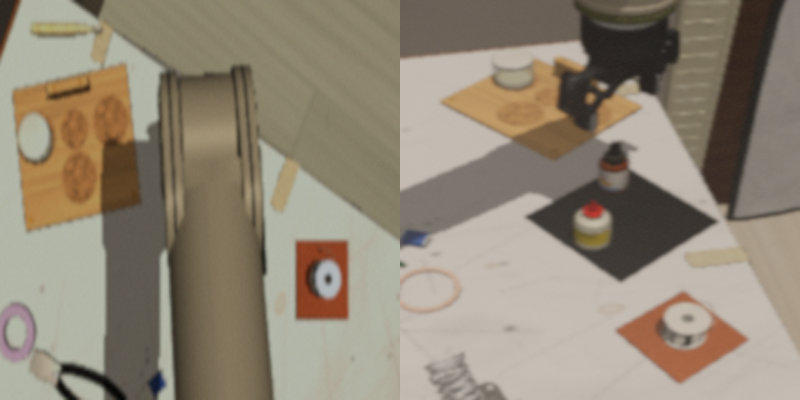

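The jar is back on its left cork disc, the spool is centred on the tile, and the gripper is over the dropper bottle.

{"op": "carry_out", "data": {
  "commands": [
    [[0,0,0.3,0,0,0],[0,0,0.4,0,0,0],[0,0,0.4,0,0,0],[0,0,0.4,0,0,0],[0,0,0.4,0,0,0],[0,0,0.4,0,0,0],[0,0,0.3,0,0,0],[0,0,0.2,0,0,0],[0,0,0.2,0,0,0],[0,0,0,0,0,0],[0,0,0,0,0,0],[0,0,0,0,0,0]]
  ]
}}

```text
clock: 53.4
position: [0.5276, -0.0622, 0.0419]
ee_rot: [0.649, 0.761, 0.0, 0.0]
ft_force: [-0.6, 0.3, 0.2]
grip_width: 1.004
grasp_force: 0.0
```

{"op": "carry_out", "data": {
  "commands": [
    [[0,0,0,0,0,0],[0,0,0,0,0,0],[0,0,0,0,0,0],[0,0,0,0,0,0],[0,0,0,0,0,0],[0,0,0,0,0,0],[0,0,0,0,0,0],[0,0,0,0,0,0],[0,0,0,0,0,0],[0,0,0,0,0,0],[0,0,0,0,0,0],[0,0,0,0,0,0]]
  ],
  "hand": 1,
  "force": 25
}}

```text
clock: 54.4
position: [0.5274, -0.0622, 0.0416]
ee_rot: [0.649, 0.761, 0.0, 0.0]
ft_force: [0.1, 0.5, 5.9]
grip_width: 0.369
grasp_force: 25.3
```

{"op": "carry_out", "data": {
  "commands": [
    [[0,0,-0.1,0,0,0],[0,0,-0.2,0,0,0],[0,0,-0.3,0,0,0],[0,0,-0.4,0,0,0],[0,0,-0.5,0,0,0],[0,0,-0.5,0,0,0],[0,0,-0.5,0,0,0],[0,0,-0.4,0,0,0],[0,0,-0.2,0,0,0],[0,0,0,0,0,0],[0,0,0,0,0,0]]
  ]
}}

```text
clock: 55.32
position: [0.527, -0.0622, 0.1653]
ee_rot: [0.649, 0.761, 0.0, 0.0]
ft_force: [-0.4, 0.6, -0.6]
grip_width: 0.363
grasp_force: 25.0
```

```bash
python3 -c "
from h import *
go(.6008,.0724,.0463,99.1)"
```

```text
yaw 99.09 j1 0.51 j7 0.10 tilt 0.03 width 0.363 t 55.3
turn units about tool z -0.001
shift [3.032 2.353 2.976]
```

{"op": "carry_out", "data": {
  "commands": [
    [[0.13,0.1,0,0,0,0],[0.3,0.25,0,0,0,0],[0.4,0.3,0,0,0,0],[0.4,0.3,0,0,0,0],[0.4,0.3,0,0,0,0],[0.4,0.3,0,0,0,0],[0.4,0.3,0,0,0,0],[0.3,0.3,0,0,0,0],[0.2,0.1,0,0,0,0],[0.1,0.1,0,0,0,0],[0,0,0,0,0,0],[0,0,0,0,0,0],[0,0,0,0,0,0]]
  ]
}}

```text
clock: 56.4
position: [0.6005, 0.0711, 0.1651]
ee_rot: [0.649, 0.761, -0.0, 0.0]
ft_force: [0.1, 0.0, -0.5]
grip_width: 0.361
grasp_force: 25.0
```

{"op": "carry_out", "data": {
  "commands": [
    [[0,0,0.3,0,0,0],[0,0,0.4,0,0,0],[0,0,0.4,0,0,0],[0,0,0.4,0,0,0],[0,0,0.4,0,0,0],[0,0,0.3,0,0,0],[0,0,0.3,0,0,0],[0,0,0.2,0,0,0],[0,0,0,0,0,0],[0,0,0,0,0,0],[0,0,0,0,0,0]]
  ]
}}

```text
clock: 57.32
position: [0.6013, 0.0725, 0.0581]
ee_rot: [0.649, 0.761, 0.0, 0.0]
ft_force: [-0.3, -0.6, -1.0]
grip_width: 0.365
grasp_force: 25.0
```

```bash
python3 -c "
from h import *
go(.6008,.0724,.048,99.1)"
```

```text
yaw 99.10 j1 0.24 j7 -0.25 tilt 0.07 width 0.365 t 57.3
turn units about tool z -0.001
shift [ 0.    -0.013  0.252]
```

{"op": "carry_out", "data": {
  "commands": [
    [[0,0,0.1,0,0,0],[0,0,0.1,0,0,0],[0,0,0.05,0,0,0],[0,0,0,0,0,0],[0,0,0,0,0,0],[0,0,0,0,0,0]]
  ]
}}

```text
clock: 57.82
position: [0.6011, 0.0724, 0.0476]
ee_rot: [0.649, 0.761, 0.0, 0.0]
ft_force: [-0.0, -0.9, 2.3]
grip_width: 0.366
grasp_force: 24.8
```

{"op": "carry_out", "data": {
  "commands": [
    [[0,0,0,0,0,0],[0,0,0,0,0,0],[0,0,0,0,0,0],[0,0,0,0,0,0],[0,0,0,0,0,0],[0,0,0,0,0,0],[0,0,0,0,0,0],[0,0,0,0,0,0],[0,0,-0.2,0,0,0],[0,0,-0.4,0,0,0],[0,0,-0.5,0,0,0],[0,0,-0.5,0,0,0],[0,0,-0.5,0,0,0],[0,0,-0.5,0,0,0],[0,0,-0.4,0,0,0],[0,0,0,0,0,0],[0,0,0,0,0,0]]
  ],
  "hand": -1
}}

```text
clock: 59.23
position: [0.6012, 0.0725, 0.1685]
ee_rot: [0.649, 0.761, 0.001, 0.001]
ft_force: [0.1, -0.1, -0.7]
grip_width: 0.999
grasp_force: 0.0
```

{"op": "carry_out", "data": {
  "commands": [
    [[-0.2,-0.2,0,0,0,0.6],[0,0,0,0,0,1],[0,0,0,0,0,1],[0,0,0,0,0,1],[0,0,0,0,0,1],[0,0,0,0,0,1],[0,0,0,0,0,1],[0,0,0,0,0,1],[0,0,0,0,0,1],[0,0,0,0,0,1],[0,0,0,0,0,1],[0,0,0,0,0,1],[0,0,0,0,0,1],[0,0,0,0,0,1],[0,0,0,0,0,1],[0,0,0,0,0,0.4],[0,0,0,0,0,0],[0,0,0,0,0,0]]
  ]
}}

```text
clock: 60.73
position: [0.5937, 0.0632, 0.1665]
ee_rot: [0.997, 0.08, -0.001, 0.0]
ft_force: [-0.4, -0.4, 0.1]
grip_width: 1.001
grasp_force: 0.0
```

```bash
python3 -c "
from h import *
go(.4454,-.121,.033,9.1)"
```

```text
yaw 9.21 j1 0.10 j7 -1.68 tilt 0.08 width 1.001 t 60.7
turn units about tool z 0.018
shift [-4.388  3.96   3.337]
```

{"op": "carry_out", "data": {
  "commands": [
    [[-0.2,0.18,0,0,0,0.02],[-0.5,0.45,0,0,0,0],[-0.5,0.45,0,0,0,0],[-0.5,0.45,0,0,0,0],[-0.5,0.45,0,0,0,0],[-0.5,0.45,0,0,0,0],[-0.5,0.45,0,0,0,0],[-0.5,0.45,0,0,0,0],[-0.5,0.45,0,0,0,0],[-0.19,0.18,0,0,0,0],[0,0,0,0,0,0],[0,0,0,0,0,0],[0,0,0,0,0,0]]
  ]
}}

```text
clock: 61.82
position: [0.4459, -0.1198, 0.1674]
ee_rot: [0.997, 0.079, 0.0, -0.0]
ft_force: [0.3, 0.6, 0.5]
grip_width: 1.002
grasp_force: 0.0
```

{"op": "carry_out", "data": {
  "commands": [
    [[0,0,0.2,0,0,0],[0,0,0.3,0,0,0],[0,0,0.2,0,0,0],[0,0,0,0,0,0],[0,0,0,0,0,0],[0,0,0,0,0,0]]
  ]
}}

```text
clock: 62.32
position: [0.4457, -0.1204, 0.1395]
ee_rot: [0.997, 0.079, 0.0, 0.0]
ft_force: [0.0, -0.1, 0.3]
grip_width: 1.001
grasp_force: 0.0
```

```bash
python3 -c "
from h import *
go(.4454,-.121,.033,9.1)"
```

```text
yaw 9.01 j1 0.39 j7 -1.26 tilt 0.01 width 1.001 t 62.3
turn units about tool z -0.015
shift [-0.01   0.013  2.662]
```

{"op": "carry_out", "data": {
  "commands": [
    [[-0.01,0.01,0.3,0,0,-0.02],[0,0,0.4,0,0,0],[0,0,0.4,0,0,0],[0,0,0.4,0,0,0],[0,0,0.4,0,0,0],[0,0,0.3,0,0,0],[0,0,0.2,0,0,0],[0,0,0.15,0,0,0],[0,0,0.1,0,0,0],[0,0,0,0,0,0],[0,0,0,0,0,0],[0,0,0,0,0,0]]
  ]
}}

```text
clock: 63.32
position: [0.4455, -0.1213, 0.0339]
ee_rot: [0.997, 0.079, 0.0, 0.0]
ft_force: [-0.3, 0.3, 0.0]
grip_width: 1.0
grasp_force: 0.0
```

{"op": "carry_out", "data": {
  "commands": [
    [[0,0,0,0,0,0],[0,0,0,0,0,0],[0,0,0,0,0,0],[0,0,0,0,0,0],[0,0,0,0,0,0],[0,0,0,0,0,0],[0,0,0,0,0,0],[0,0,0,0,0,0],[0,0,0,0,0,0],[0,0,0,0,0,0],[0,0,0,0,0,0],[0,0,0,0,0,0]]
  ],
  "hand": 1
}}

```text
clock: 64.32
position: [0.4452, -0.1212, 0.0336]
ee_rot: [0.997, 0.079, 0.0, 0.0]
ft_force: [-0.6, 0.5, 5.9]
grip_width: 0.426
grasp_force: 25.0
```

{"op": "carry_out", "data": {
  "commands": [
    [[0,0,-0.1,0,0,0],[0,0,-0.2,0,0,0],[0,0,-0.3,0,0,0],[0,0,-0.4,0,0,0],[0,0,-0.5,0,0,0],[0,0,-0.5,0,0,0],[0,0,-0.5,0,0,0],[0,0,-0.5,0,0,0],[0,0,-0.3,0,0,0],[0,0,-0.2,0,0,0],[0,0,0,0,0,0],[0,0,0,0,0,0]]
  ]
}}

```text
clock: 65.32
position: [0.445, -0.1211, 0.1732]
ee_rot: [0.997, 0.079, 0.0, 0.0]
ft_force: [0.1, 0.0, -0.1]
grip_width: 0.426
grasp_force: 25.2
```

```bash
python3 -c "
from h import *
go(.5354,.1259,.0385,9.1)"
```

```text
yaw 9.09 j1 0.40 j7 -1.25 tilt 0.01 width 0.426 t 65.3
turn units about tool z -0.001
shift [ 3.209 -5.741  3.368]
```

{"op": "carry_out", "data": {
  "commands": [
    [[0.1,-0.17,0,0,0,0],[0.25,-0.45,0,0,0,0],[0.25,-0.45,0,0,0,0],[0.25,-0.45,0,0,0,0],[0.25,-0.45,0,0,0,0],[0.25,-0.45,0,0,0,0],[0.25,-0.45,0,0,0,0],[0.25,-0.45,0,0,0,0],[0.25,-0.45,0,0,0,0],[0.25,-0.45,0,0,0,0],[0.25,-0.45,0,0,0,0],[0.25,-0.45,0,0,0,0],[0.25,-0.45,0,0,0,0],[0.11,-0.17,0,0,0,0],[0,0,0,0,0,0],[0,0,0,0,0,0],[0,0,0,0,0,0]]
  ]
}}

```text
clock: 66.73
position: [0.5352, 0.1245, 0.1728]
ee_rot: [0.997, 0.079, -0.0, 0.0]
ft_force: [0.4, -0.1, -0.1]
grip_width: 0.424
grasp_force: 25.2
```

{"op": "carry_out", "data": {
  "commands": [
    [[0,0,0.3,0,0,0],[0,0,0.4,0,0,0],[0,0,0.4,0,0,0],[0,0,0.4,0,0,0],[0,0,0.4,0,0,0],[0,0,0.4,0,0,0],[0,0,0.4,0,0,0],[0,0,0.2,0,0,0],[0,0,0.1,0,0,0],[0,0,0,0,0,0],[0,0,0,0,0,0],[0,0,0,0,0,0]]
  ]
}}

```text
clock: 67.73
position: [0.5362, 0.1259, 0.0542]
ee_rot: [0.997, 0.079, 0.001, -0.0]
ft_force: [0.3, 0.2, -0.6]
grip_width: 0.426
grasp_force: 25.2
```

```bash
python3 -c "
from h import *
go(.5354,.1259,.040,9.1)"
```

```text
yaw 9.08 j1 0.04 j7 -1.86 tilt 0.08 width 0.426 t 67.7
turn units about tool z -0.003
shift [-0.019 -0.003  0.354]
```

{"op": "carry_out", "data": {
  "commands": [
    [[-0.02,0,0.15,0,0,0],[0,0,0.1,0,0,0],[0,0,0.06,0,0,0],[0,0,0.04,0,0,0],[0,0,0,0,0,0],[0,0,0,0,0,0],[0,0,0,0,0,0]]
  ]
}}

```text
clock: 68.32
position: [0.5351, 0.1258, 0.0397]
ee_rot: [0.997, 0.079, 0.0, 0.0]
ft_force: [-1.2, -0.4, 5.3]
grip_width: 0.428
grasp_force: 25.8
```

{"op": "carry_out", "data": {
  "commands": [
    [[0,0,0,0,0,0],[0,0,0,0,0,0],[0,0,0,0,0,0],[0,0,0,0,0,0],[0,0,0,0,0,0],[0,0,0,0,0,0],[0,0,0,0,0,0],[0,0,0,0,0,0],[0,0,-0.2,0,0,0],[0,0,-0.4,0,0,0],[0,0,-0.5,0,0,0],[0,0,-0.5,0,0,0],[0,0,-0.5,0,0,0],[0,0,-0.5,0,0,0],[0,0,-0.5,0,0,0],[0,0,-0.5,0,0,0],[0,0,-0.4,0,0,0],[0,0,0,0,0,0],[0,0,0,0,0,0]]
  ],
  "hand": -1
}}

```text
clock: 69.9
position: [0.5352, 0.1259, 0.2005]
ee_rot: [0.997, 0.079, 0.001, -0.0]
ft_force: [0.4, -0.8, -1.2]
grip_width: 0.996
grasp_force: 0.0
```

{"op": "carry_out", "data": {
  "commands": [
    [[0,0.3,0,0,0,0],[-0.1,0.6,0,0,0,0],[-0.1,0.6,0,0,0,0],[-0.1,0.6,0,0,0,0],[-0.1,0.6,0,0,0,0],[-0.1,0.6,0,0,0,0],[-0.1,0.6,0,0,0,0],[-0.1,0.6,0,0,0,0],[-0.1,0.6,0,0,0,0],[0,0.3,0,0,0,0],[0,0,0,0,0,0],[0,0,0,0,0,0],[0,0,0,0,0,0],[0,0,0,0,0,0]]
  ]
}}

```text
clock: 71.07
position: [0.5374, -0.0911, 0.1991]
ee_rot: [0.997, 0.08, -0.0, -0.0]
ft_force: [-0.2, 0.3, -0.0]
grip_width: 0.999
grasp_force: 0.0
```

```bash
python3 -c "
from h import *
go(.4,-.1,.2)
a=camera('top');b=camera('scene')
crop('top',a,(235,125,335,225),4,'pics/t.png');crop('scene',b,(235,140,345,225),4,'pics/u.png')
A=cv2.imread('pics/t.png');B=cv2.resize(cv2.imread('pics/scene_crop.png'),(440,340));U=cv2.imread('pics/u.png')
C=np.zeros((400,840,3),np.uint8);C[:400,:400]=A;C[:340,400:]=U;cv2.imwrite('pics/z.png',cv2.resize(C,(800,381)))
crop('top',a,(400,210,460,265),6,'pics/tile.png')"
```

```text
yaw 9.22 j1 0.34 j7 -1.37 tilt 0.03 width 0.999 t 71.1
turn units about tool z -0.0
shift [-3.426 -0.33  -0.022]
```

View pics/z.png

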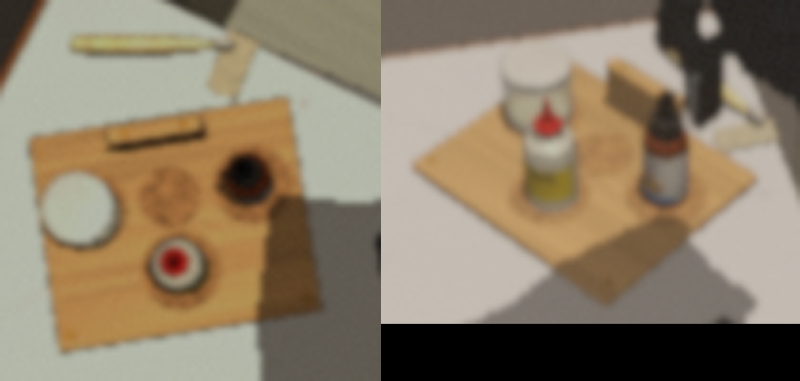

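View pics/tile.png

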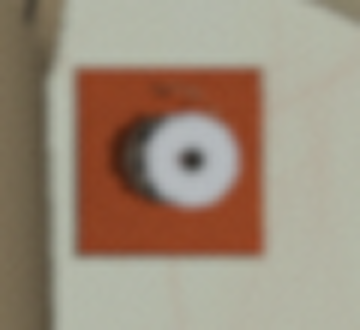

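The crops show the jar, dropper and flux upright on their discs at their starting pixels. With perspective allowed for, the spool's foot is within about 1 mm of the tile centre. The gripper is clear, so I'm handing in.

```bash
python3 -c "
from workcell import *
print(hand_in())"
```

```text
the job is handed in; nothing more can be done
None
```

I handed the job in at about 71 s of the 141 s allowed. The spool stands centred on the tile, and both bottles and the jar are upright on the cork discs they started on. The last pictures confirm this. The cutter and tape were left alone, and hand-in gave no verdict.

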